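# Lock the blue-collared sample pot before the run

### The job

Two sample pots stand on the lab bench, each with a captive lock collar that turns by an upright post. Turn the blue collar clockwise (seen from above) until its post and white pointer stand at the pot's green locked mark, not short of it and not past it, then let go. Leave the orange collar as it is.

Things in the scene. Friction and masses are not known exactly. Their poses are not given: they have to be found in the camera images.
- blue_pot: The white sample pot with the blue collar, fixed to the bench, standing anywhere and with any heading within about 60 degrees either way. Round, 158 mm across its dark steel flange, flange top 66 mm and lid top 89 mm above the bench. Origin on the collar's axis at bench level, z up. On the flange's rim, seen from above, a green mark (locked) lies at -0.50 rad (clockwise) from the pot's x axis and a white mark (unlocked) at +0.90 rad.
- blue_collar (a joint): Turn of the blue collar about the pot's vertical axis, rad. 0 = pointer and post at the white mark; grows clockwise seen from above; 1.40 = at the green locked mark; it can overshoot to a stop at 1.80. The post stands at (0.90 - value) rad from the pot's x axis. The collar is 122 mm across, its top 82 mm above the bench. It turns stiffly (about 2.5 N at the post), stays where it is left, and starts between 0 and 0.35.
- blue_post (a point): Middle of the upright round post on the blue collar: 16 mm diameter, standing 38 mm above the collar's top (from 82 to 120 mm above the bench), 49 mm from the collar's axis. The point lies half-way up the post, on its axis, 101 mm above the bench. It moves with the collar; the post is blue with a white dot on top, and a white pointer on the collar's edge lies just outside it.
- orange_post (a point): The same point on the other pot, which is alike but has an orange collar with an orange post; its collar may stand at any angle and must be left alone.
Mind the look-alikes: they are no part of the job. Leave any pink look-alike of the blue_pot alone.

How it is judged:
At the end, for the whole second after the job is handed in: The blue collar stands still at the green locked mark, within 0.21 rad (12 degrees) either way, and the orange collar's post is within 12 mm of where it was (value of joint blue_collar between 1.19 and 1.61 rad and velocity of joint blue_collar between -0.05 and 0.05 rad/s and distance of orange_post from where it was at the start of the episode below 0.012 m); the robot touches nothing.
It fails at once if the orange collar is turned (its post moves more than 12 mm) (distance of orange_post from where it was at the start of the episode above 0.012 m).
It also fails if it takes over 35 s, if anything falls off the work surface, if the arm or the gripper's body presses on something with over 40 N, if the wrist force passes 120 N, or if a joint passes its speed limit or range.

### The arm

A 7-joint arm with a two-finger parallel gripper is mounted at the origin on the work surface. World frame = base frame: x ahead of the robot, y to its left, z up, the work surface at z = 0. Lengths are in m, angles in rad, forces in N, time in s.
With the tool pointing down it reaches from about 0.4 to 0.9 m from the base axis. Payload 5.5 kg.
Tool frame: the origin (TCP) lies at the very end of the fingers, on their centre line; the grasp point (between the pads) lies 19 mm behind it (env.grasp_offset is the distance from the TCP to the grasp point, in m); z points along the fingers, x is the direction in which the jaws open and shut, and the axes are right-handed (so a half turn about z gives the same grasp; the last joint's range is limited). The gripper opens to 85 mm and grips with 20 to 120 N. Pads are 22 mm wide; open, the fingers measure 114 mm over their backs; the gripper's body (76 mm by 85 mm) begins 54 mm behind the grasp point. The pads swing forward as they close: fully open they stand 13 mm farther back than shut.
Start: joints at [1.588, 0.501, -0.427, 1.55, 0.221, 1.138, -0.21], TCP at [0.158, -0.63, 0.231] pointing down, gripper open.
Joint ranges: [-2.88, 2.88], [-0.31, 2.03], [-1.54, 1.56], [0.2, 2.42], [-1.41, 4.55], [0.19, 2.02], [-2.57, 2.57]. Speed limits (rad/s): [2.57, 2.57, 3.14, 3.14, 3.14, 3.14, 3.14].

### API

Orientations are given as [roll, pitch, yaw] about the fixed x, y, z axes, in that order (R = Rz(yaw) Ry(pitch) Rx(roll)).
In Python, from station import env gives the robot as it stands.
- The arm moves only by the tool apply_moves, never from a script. Its argument "targets" is one flat list of numbers, 4 for each row, row after row: the shift along the world's x, y, z in m, then the turn about the world's z in rad. In form: [tx, ty, tz, yaw, tx, ty, tz, yaw, ...]. A call has 1 to 12 rows; each row shifts and turns the commanded pose from where the row before left it; what a row does not reach is not made up. A row lasts 1/8 s, in which the tool goes at most 62.5 mm and 10.7 degrees, less where a joint would pass 70% of its speed; a pose out of reach is approached as far as the arm can. A call is refused whole if a number of a shift passes 0.0625 or a number of a turn 0.188, either way. A call with a gripper value outside its range is refused whole. "gripper" is the closure in counts, from 0 (fully open) to 255 (shut), set as the call begins (left out, the last holds). The fingers move at their own pace and stop on an object; "force" is the grip in N (left out, the last holds). Time passes only in rows, so rows that do not move let the fingers close. It gives the time, the measured TCP pose, the force and the opening at its end, in the units of the state.
- env.observe(): the state, without advancing time (a new reading comes with each control period).
- env.capture(name): name is "side" or "top"; returns a dict with "pixels" (400x640x3 uint8, red, green, blue), "fx", "fy", "cx", "cy" (pixels), "D" ([k1, k2, p1, p2, k3] as OpenCV has them; the pictures are not rectified), "cam_to_world" (4x4, takes a point from camera to world coordinates). Camera axes: x right, y down, z forward; pixel columns grow to the right and rows downward; lengths in m; the calibration is good to about 2 mm. A picture is of the moment at which its call begins. There is no depth.
- env.hand_in(): hands the job in, once; it reports no verdict.
The state is a dict: "time_s": time; "joint_positions": joint angles; "dq": joint speeds; "tau": joint torques, N m; "ee_pos": TCP position; "eef_rot": TCP orientation; "contact_force": force on the tool from outside, world axes, zero at the start; "ft_torque": the same for the moment, N m; "width": finger opening in m.
Only numpy, scipy, OpenCV 4.12 (cv2) and the standard library are available. Lean on these libraries where they do the work, as an engineer would, in place of code of your own. Each camera call takes 0.05 s, during which the arm holds its last target. There are 200 camera calls.

## Working session

There is one attempt and no reset: what is moved stays moved. The work goes in short steps, Python scripts to look and compute and a tool call to move; the robot and the scene stay as the last step left them, time stands still between calls to the robot, and variables do not carry over. Pictures are saved under pics/ and viewed, about 8 in all and at most 12, crops included, and the job is handed in when it is done.

Besides the shell and the picture viewer there is one more tool, called after ">>>" as name(argument=value, ...) on one line, values as JSON. apply_moves: Moves the arm, as the interface text tells. Its arguments: {"type":"object","properties":{"targets":{"type":"array","items":{"type":"number"}},"gripper":{"type":"number"},"force":{"type":"number"}},"required":["targets"]}

```bash
mkdir -p pics; cat > h.py <<'E'
import numpy as np, cv2
from station import env
def cap(n,f):
    c=env.capture(n); cv2.imwrite(f,c["pixels"][:,:,::-1]); np.savez('pics/'+n+'.npz',**c); return c
def ray(c,u,v,z):
    K=np.array([[c["fx"],0,c["cx"]],[0,c["fy"],c["cy"]],[0,0,1]],float)
    p=cv2.undistortPoints(np.array([[[u,v]]],float),K,np.array(c["D"],float))[0,0]
    T=np.array(c["cam_to_world"]); d=T[:3,:3]@[p[0],p[1],1]; o=T[:3,3]
    return o+d*(z-o[2])/d[2]
E
python3 - <<'E'
from h import *
cap("top","pics/t1.png");cap("side","pics/s1.png")
s=env.observe();print(s["ee_pos"],s["eef_rot"],s["time_s"],s["contact_force"])
E
```

```text
[ 0.15797927 -0.62986783  0.23036169] [-3.14151514e+00  1.76184334e-03 -1.32498526e+00] 0.1 [0.17630119 0.27317535 0.0890127 ]
```

View pics/t1.png

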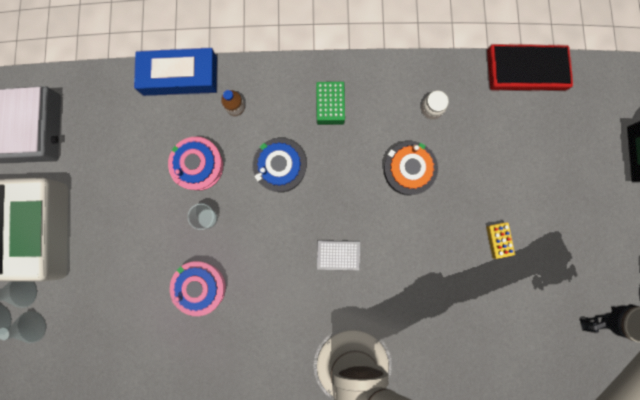

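View pics/s1.png

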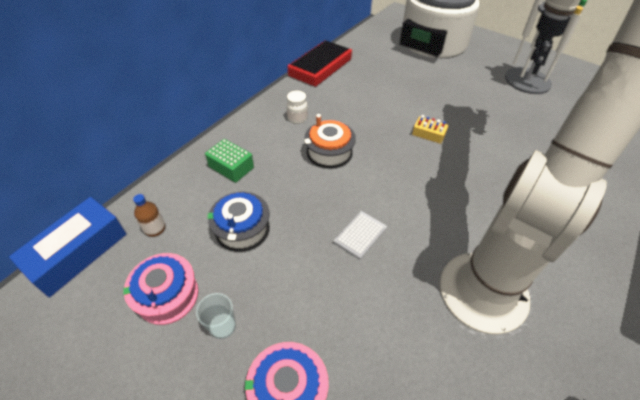

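Blue-collared candidates in the top view are at (279,164) with a dark flange and white lid ring, and at (195,163) and (197,289) with pink flanges. The pot at (279,164) fits because it has the steel flange and white pot; the pink ones are look-alikes. The orange pot is at (411,167). I'll confirm in a crop.

```bash
python3 - <<'E'
from h import *
a=cv2.imread('pics/t1.png')[125:205,235:325]; b=cv2.imread('pics/s1.png')[180:260,195:285]
cv2.imwrite('pics/c1.png',np.hstack([cv2.resize(x,None,fx=4.4,fy=4.4,interpolation=cv2.INTER_CUBIC) for x in(a,b)]))
c=np.load('pics/top.npz')
print(c["cam_to_world"])
for u,v,z in[(279,164,.066),(279,163,.089),(258,177,.074),(262,170,.12),(264,146,.066),(411,167,.066),(233,102,.1)]:print(u,v,ray(c,u,v,z))
E
```

```text
[[-0.0214768  -0.9963482   0.0826378   0.34432334]
 [-0.99975356  0.02186753  0.00382594  0.07618017]
 [-0.00561906 -0.08253527 -0.9965723   1.5255774 ]
 [ 0.          0.          0.          1.        ]]
279 164 [0.60054213 0.20049893 0.066     ]
279 163 [0.59941476 0.19850252 0.089     ]
258 177 [0.56249316 0.26132898 0.074     ]
262 170 [0.57517038 0.24399525 0.12      ]
264 146 [0.65511682 0.24391496 0.066     ]
411 167 [ 0.5834303  -0.18473794  0.066     ]
233 102 [0.78059373 0.32944392 0.1       ]
```

View pics/c1.png

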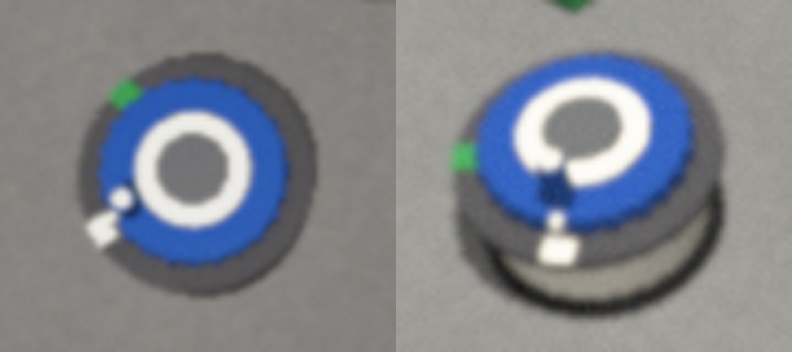

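The crop confirms it: dark flange, white pot, blue collar. The post dot is at top-view px (262.3,170), the white mark at (258,177.7) and the green mark at (263.4,146.6).

- Centre is about (0.599, 0.199). The marks lie at 2.117 and 0.716 rad, a difference of 1.40 as specified.
- The post is at 2.06 rad with a radius of 51 mm against a nominal 49, so the collar value is about 0.06.

I'll approach high along an arc.

>>> apply_moves(targets=[0.043,0.035,0.004,0.075,0.043,0.035,0.004,0.075,0.043,0.035,0.004,0.075,0.043,0.035,0.004,0.075,0.043,0.035,0.004,0.075,0.043,0.035,0.004,0.075,0.043,0.035,0.004,0.075,0.043,0.035,0.004,0.075,0.015,0.0375,0,0.075,0.015,0.0375,0,0.075,0.015,0.0375,0,0.075,0.015,0.0375,0,0.075], gripper=0, force=30)

```text
time_s: 1.6
ee_pos: [0.5622, -0.1992, 0.2629]
eef_rot: [3.142, 0.001, -0.423]
contact_force: [-0.1, 0.1, -0.7]
width: 0.0851
```

>>> apply_moves(targets=[0.015,0.0375,0,0.075,0.015,0.0375,0,0.075,0.015,0.0375,0,0.075,0.015,0.0375,0,0.075,-0.0056,0.0366,0,0.075,-0.0056,0.0366,0,0.075,-0.0056,0.0366,0,0.075,-0.0056,0.0366,0,0.075,-0.0056,0.0366,0,0.075,-0.0056,0.0366,0,0.075,-0.0056,0.0366,0,0.075,-0.0056,0.0366,0,0.075])

```text
time_s: 3.1
ee_pos: [0.5761, 0.2432, 0.2631]
eef_rot: [3.141, 0.001, 0.479]
contact_force: [0.2, -0.7, 0.2]
width: 0.0856
```

```bash
python3 - <<'E'
from h import *
s=env.observe();print(s["ee_pos"],s["eef_rot"],s["time_s"],s["joint_positions"])
c=np.load('pics/side.npz')
C=np.array([.599,.1985]);
# side view cross-check (crop scale 4.4, origin 195,180)
for n,u,v,z in[("dot",547-396,160,.12),("green",465-396,156,.066),("white",559-396,250,.066),("lid",584-396,127,.089)]:
    p=ray(c,195+u/4.4,180+v/4.4,z);d=p[:2]-C;print(n,p,np.hypot(*d),np.arctan2(d[1],d[0]))
E
```

```text
[0.57605451 0.24324794 0.26309277] [3.14095700e+00 9.77400136e-04 4.78614960e-01] 3.1 [ 0.24808378  0.59175269 -1.01091593  1.56819838  0.51753764  1.27343174
 -0.36314547]
dot [0.57401361 0.2475522  0.12      ] 0.05504941690970801 2.041922718468329
green [0.65258192 0.24885093 0.066     ] 0.07352712997510778 0.7543209346414828
white [0.56136265 0.26478247 0.066     ] 0.0762229320742987 2.087227458744271
lid [0.59508561 0.20346811 0.089     ] 0.006324914251084128 2.2381179226089043
```

The side view agrees to 4 mm, and the averaged post position is (0.575, 0.2445). Descending and gripping.

>>> apply_moves(targets=[-0.001,0.001,-0.028,0.005,0,0,-0.028,0.005,0,0,-0.028,0,0,0,-0.028,0,0,0,-0.028,0,0,0,-0.027,0,0,0,0,0])

```text
time_s: 3.98
ee_pos: [0.5739, 0.2422, 0.0942]
eef_rot: [-3.141, 0.005, 0.486]
contact_force: [-0.2, -0.3, -0.1]
width: 0.0852
```

```bash
python3 - <<'E'
from h import *
a=cap("top","pics/t2.png")["pixels"][115:215,215:325]; b=cap("side","pics/s2.png")["pixels"][130:230,180:290]
cv2.imwrite('pics/c2.png',np.hstack([cv2.resize(x[:,:,::-1],None,fx=3.6,fy=3.6,interpolation=cv2.INTER_CUBIC) for x in(a,b)]))
E
```

```text
(no output)
```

View pics/c2.png

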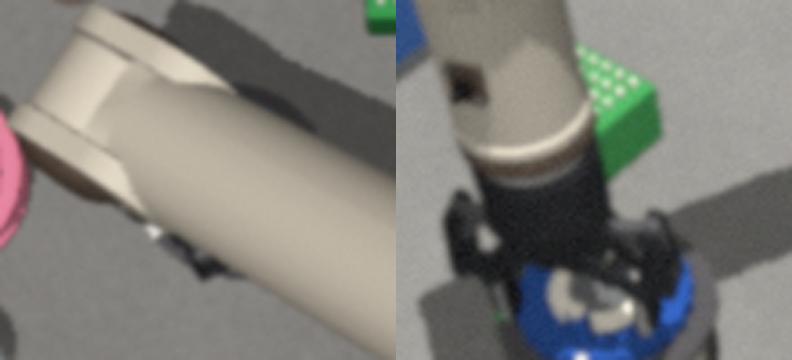

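The top view is hidden by the arm. In the side view the fingers straddle the post area with no contact force. I'll close now and check the width, which should be about 16 mm.

>>> apply_moves(targets=[0,0,0,0,0,0,0,0,0,0,0,0,0,0,0,0,0,0,0,0,0,0,0,0,0,0,0,0,0,0,0,0], gripper=255, force=30)

```text
time_s: 5.08
ee_pos: [0.5765, 0.2434, 0.0966]
eef_rot: [3.141, -0.0, 0.485]
contact_force: [-1.6, -1.7, 4.9]
width: 0.0147
```

```bash
python3 - <<'E'
from h import *
b=cap("side","pics/s3.png")["pixels"][150:270,170:300]
cv2.imwrite('pics/c3.png',cv2.resize(b[:,:,::-1],None,fx=4.6,fy=4.6,interpolation=cv2.INTER_CUBIC))
E
```

```text
(no output)
```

View pics/c3.png

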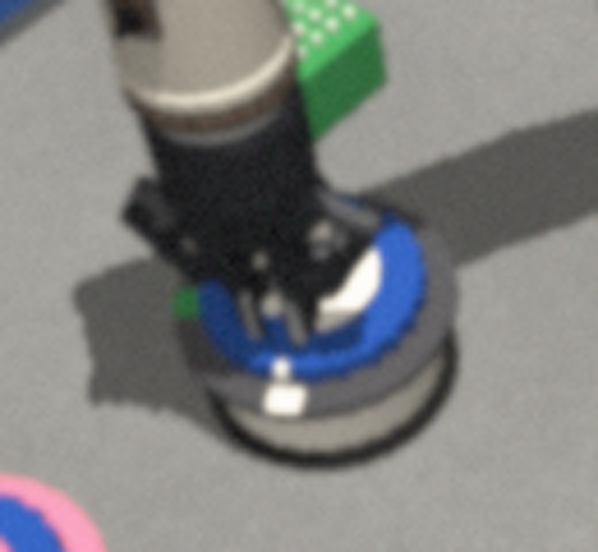

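The width of 14.7 mm and the picture show the post held, with the pointer still at the white mark. Next, the arc increments.

```bash
python3 -c "
import numpy as np
a=2.045-np.arange(20)*.07
p=.049*np.c_[np.cos(a),np.sin(a)];print(np.diff(p,axis=0).round(4).tolist())"
```

```text
[[0.0031, 0.0015], [0.0032, 0.0012], [0.0033, 0.001], [0.0033, 0.0008], [0.0034, 0.0005], [0.0034, 0.0003], [0.0034, 0.0001], [0.0034, -0.0002], [0.0034, -0.0004], [0.0034, -0.0007], [0.0033, -0.0009], [0.0032, -0.0011], [0.0032, -0.0013], [0.0031, -0.0016], [0.0029, -0.0018], [0.0028, -0.002], [0.0027, -0.0022], [0.0025, -0.0023], [0.0023, -0.0025]]
```

>>> apply_moves(targets=[0.0031,0.0015,0,-0.07,0.0032,0.0012,0,-0.07,0.0033,0.001,0,-0.07,0.0033,0.0008,0,-0.07,0.0034,0.0005,0,-0.07,0.0034,0.0003,0,-0.07,0.0034,0.0001,0,-0.07,0.0034,-0.0002,0,-0.07,0.0034,-0.0004,0,-0.07,0,0,0,0])

```text
time_s: 6.38
ee_pos: [0.6053, 0.2485, 0.0966]
eef_rot: [3.141, 0.002, -0.146]
contact_force: [-4.6, -1.3, 7.6]
width: 0.015
```

>>> apply_moves(targets=[0.0034,-0.0007,0,-0.07,0.0033,-0.0009,0,-0.07,0.0032,-0.0011,0,-0.07,0.0032,-0.0013,0,-0.07,0.0031,-0.0016,0,-0.07,0.0029,-0.0018,0,-0.07,0.0028,-0.002,0,-0.07,0.0027,-0.0022,0,-0.07,0.0025,-0.0023,0,-0.07,0.0023,-0.0025,0,-0.07,0,0,0,0])

```text
time_s: 7.75
ee_pos: [0.6331, 0.2332, 0.0966]
eef_rot: [3.139, 0.003, -0.845]
contact_force: [-8.2, 0.3, 9.4]
width: 0.0148
```

```bash
python3 - <<'E'
from h import *
b=cap("side","pics/s4.png")["pixels"][150:270,170:300]
cv2.imwrite('pics/c4.png',cv2.resize(b[:,:,::-1],None,fx=4.6,fy=4.6,interpolation=cv2.INTER_CUBIC))
E
```

```text
(no output)
```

View pics/c4.png

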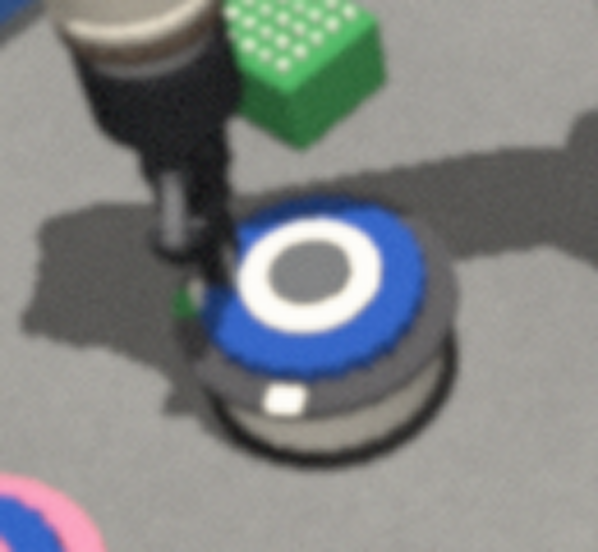

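The white pointer at crop (198,292) sits beside the green mark at (185,302), perhaps 0.03 rad short. One small extra step, then release, rise and back off to look.

>>> apply_moves(targets=[0.0012,-0.0015,0,-0.04,0,0,0,0,0,0,0,0])

```text
time_s: 8.18
ee_pos: [0.6341, 0.232, 0.0965]
eef_rot: [3.139, 0.003, -0.884]
contact_force: [-9.5, 0.6, 9.1]
width: 0.0146
```

>>> apply_moves(targets=[0,0,0,0,0,0,0,0,0,0,0,0,0,0,0,0,0,0,0,0,0,0,0,0,0,0,0,0,0,0,0,0], gripper=0)

```text
time_s: 9.18
ee_pos: [0.6369, 0.2303, 0.0963]
eef_rot: [-3.142, 0.0, -0.885]
contact_force: [0.4, 0.3, -0.4]
width: 0.0858
```

>>> apply_moves(targets=[0,0,0.02,0,0,0,0.03,0,0,0,0.04,0,0,0,0.04,0,0,0,0.04,0,-0.02,-0.04,0,0,-0.02,-0.04,0,0,-0.02,-0.04,0,0,-0.02,-0.04,0,0,-0.02,-0.04,0,0,0,-0.02,0,0,0,0,0,0])

```text
time_s: 10.68
ee_pos: [0.5372, 0.0084, 0.2677]
eef_rot: [-3.141, -0.002, -0.889]
contact_force: [0.1, 1.7, 0.6]
width: 0.0855
```

```bash
python3 - <<'E'
from h import *
a=cap("top","pics/t5.png")["pixels"][125:205,235:325]; b=cap("side","pics/s5.png")["pixels"][180:260,195:285]
cv2.imwrite('pics/c5.png',np.hstack([cv2.resize(x[:,:,::-1],None,fx=4.4,fy=4.4,interpolation=cv2.INTER_CUBIC) for x in(a,b)]))
E
```

```text
(no output)
```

View pics/c5.png

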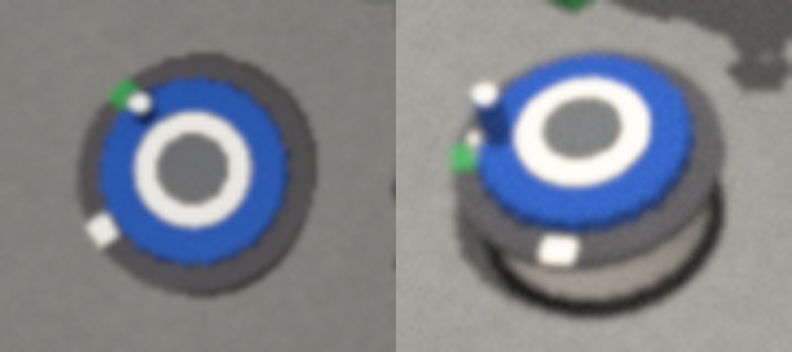

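The post dot is now at (139,103) in the top crop, beside the green mark at (125,95). In the side crop the dot is at (485,95) and the pointer (474,137) is just by the green mark at (463,156). Computing the angle and checking that orange hasn't moved.

```bash
python3 - <<'E'
from h import *
C=np.array([.5985,.1995])
for n,L in (("top",[("dot",139,103,.12),("green",125,95,.066),("white",101,232,.066),("lid",192,169,.089)]),("side",[("dot",485-396,95,.12),("ptr",474-396,137,.082),("green",463-396,156,.066),("white",559-396,250,.066),("lid",584-396,127,.089)])):
  c=np.load(f'pics/{n}.npz');o=(235,125) if n=="top" else (195,180)
  lid=ray(c,o[0]+L[-1][1]/4.4,o[1]+L[-1][2]/4.4,.089)[:2]
  for m,u,v,z in L:
    d=ray(c,o[0]+u/4.4,o[1]+v/4.4,z)[:2]-lid;print(n,m,np.hypot(*d).round(4),np.arctan2(d[1],d[0]).round(3))
a=cv2.imread('pics/s1.png').astype(int);b=cv2.imread('pics/s5.png').astype(int)
a1=cv2.imread('pics/t1.png').astype(int);b1=cv2.imread('pics/t5.png').astype(int)
print(abs(a-b)[110:165,300:360].max(),abs(a1-b1)[138:195,383:440].max())
E
```

```text
top dot 0.0492 0.679
top green 0.0719 0.696
top white 0.0729 2.099
top lid 0.0 0.0
side dot 0.0504 0.669
side ptr 0.0647 0.653
side green 0.0744 0.668
side white 0.07 2.074
side lid 0.0 0.0
145 147
```

The post is within 0.02 rad of the green mark in both views. The orange region's pixels differ, probably from shadow, so I'll check that before handing in.

```bash
python3 - <<'E'
from h import *
r=[cv2.imread(f'pics/{f}.png')[y:y+65,x:x+70] for f,y,x in(("t1",135,378),("t5",135,378),("s1",105,295),("s5",105,295))]
cv2.imwrite('pics/c6.png',cv2.resize(np.hstack(r),None,fx=2.8,fy=2.8,interpolation=cv2.INTER_CUBIC))
E
```

```text
(no output)
```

View pics/c6.png

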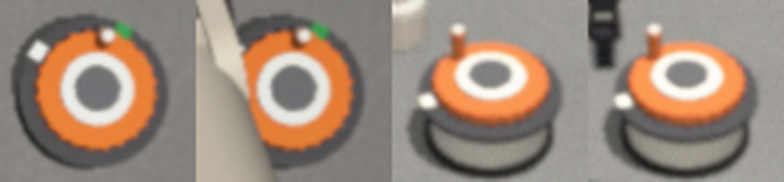

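The orange post sits at the same pixels before and after (tile (107,36) top, (458,32) side); the difference is only the arm in view. The gripper is clear of everything, so I'm handing in.

```bash
python3 -c "
from station import env
print(env.observe()['contact_force']);print(env.hand_in())"
```

```text
[0.17456606 0.6373563  0.34687118]
the job is handed in; nothing more can be done
None
```

I gripped the blue collar's post, turned it clockwise about 1.37 rad to the green locked mark, let go and backed off. I then handed the job in at about 11 s of the 35 s allowed.

- **Blue collar:** the last pictures show the post within about 0.02 rad of the green mark in both views. By top view, the post is at 0.68 rad and the mark at 0.70 rad. By side view, both are at 0.67 rad. The tolerance is 0.21 rad.
- **Orange collar:** its post is at the same pixels before and after. A raw pixel comparison of that area did differ, and the crop showed the cause was the arm standing in the picture.
- **Forces:** contact stayed under about 13 N at every reading and was about zero at hand-in, with the gripper clear of everything.
- **Disagreement:** the two cameras disagreed by about 4–6 mm on absolute position, so I compared angles within each view.

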